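# Pull the photomask out of its rack and hold it to the light

### The arm

A 6-joint arm with a two-finger parallel gripper is mounted at the origin on a cart in front of the work surface, level with it; the furniture and walls round the work are solid. World frame = base frame: x ahead of the robot, y to its left, z up, the work surface at z = 0. Lengths are in mm, angles in degrees, forces in N, time in s.
With the tool pointing down it reaches from about 300 to 850 mm from the base axis. Payload 4.2 kg.
Tool frame: the origin (TCP) lies midway between the tips of the shut fingers; the grasp point (between the pads) lies 19 mm behind it; x points along the fingers, y is the direction in which the jaws open and shut, and the axes are right-handed (so a half turn about x gives the same grasp; the last joint's range is limited). The gripper opens to 91 mm and grips with 3 to 60 N. Pads are 32 mm wide; open, the fingers measure 118 mm over their backs; the gripper's body (76 mm by 178 mm) begins 60 mm behind the grasp point.
Start: joints at [72.995, 18.312, 89.639, -0, 72.044, -1.146], TCP at [157.137, 553.128, 213.976] pointing down, gripper open.
Joint ranges: [-177.97, 177.97], [-48.28, 115.42], [12.27, 149.76], [-77.06, 257.06], [2.81, 150.46], [-146.56, 146.56]. Speed limits (degrees/s): [147.25, 147.25, 180, 180, 180, 180].

### API

Orientations are given as [roll, pitch, yaw] about the fixed x, y, z axes, in that order (R = Rz(yaw) Ry(pitch) Rx(roll)).
In Python, from workcell import * gives the robot as it stands.
- The arm moves only by the shell command python3 -m handwheel 'ROWS' [FORCE]. ROWS is a JSON object of lists of equal length, an entry for each row: "gripper": the closure, from 0 (fully open) to 1 (shut); "offset": the shift along the tool's x, y, z in mm, a list of three; "rot": the turn, a rotation vector about the tool's x, y, z in degrees, a list of three. A call has 1 to 5 rows; each row is the pose to reach, as a shift and turn from the pose commanded when the call began, along the tool's axes at that moment; what a row does not reach only later rows make up. A row lasts 1/12 s, in which the tool goes at most 41.7 mm and 7.16 degrees, less where a joint would pass 70% of its speed; a pose out of reach is approached as far as the arm can. A call with a gripper value outside its range is refused whole. The fingers move at their own pace and stop on an object; FORCE is the grip in N (left out, the last holds). Time passes only in rows, so rows that repeat a pose let the fingers close. It gives the time, the measured TCP pose, the force and the opening at its end, in the units of the state.
- state(): the state, without advancing time (a new reading comes with each control period).
- grab_frame(name): name is "scene" or "top"; returns the picture (400x640x3 uint8, red, green, blue); there is no depth.
- camera_params(name): a dict with "fx", "fy", "cx", "cy" (pixels), "position" and "attitude" of the camera in the world. Camera axes: x right, y up, looking along -z (the intrinsics and any distortion apply to the point x, -y, -z); pixel columns grow to the right and rows downward; lengths in mm; the calibration is good to about 2 mm. A picture is of the moment at which its call begins. camera_params takes no time and is no camera call.
- job_done(): hands the job in, once; it reports no verdict.
The state is a dict: "time_s": time; "qpos": joint angles; "qvel": joint speeds; "effort": joint torques, N m; "ee_pos": TCP position; "ee_rot": TCP orientation; "force": force on the tool from outside, world axes, zero at the start; "torque": the same for the moment, N m; "gripper_width": finger opening in mm.
Only numpy, scipy, OpenCV 4.12 (cv2) and the standard library are available. Lean on these libraries where they do the work, as an engineer would, in place of code of your own. Each camera call takes 0.05 s, during which the arm holds its last target.

### The job

The photomask has to be looked over for dust before it goes into the aligner. Swing the rack's keeper bar fully aside, draw the mask holder (the frame with the glass mask and the flat grip tab) straight up out of its slot without touching the glass, then lean it to about 45 degrees with its mask side facing up, and finish still holding it like that in the gripper, raised at least 10 cm above the worktop and clear of everything. Leave the blanking plates and the other things on the table where they are.

Things in the scene. Friction and masses are not known exactly. Their poses are not given: they have to be found in the camera images.
- rack: Fixed rack: base 140 x 150 mm, two upright grey cheeks (102 mm apart inside, tops at z = 90 mm), three pairs of upright grooves. Origin: centre of underside; y from cheek to cheek, x through the slots, at x = -36, 0 and 36 mm, in front to back order. The plates stand on its floor at z = 12 mm. Grooves leave a 9 mm plate 1.5 mm on each face and at each end.
- keeper (a joint): Keeper bar angle, rad: 0 = shut, lying along the rack's x over the plates and barring them from rising; grows as the bar swings level and outward to the rack's +y side (clockwise from above); 1.6 = stop, fully aside. Light friction (0.10 N m, 1 N at the knob); it stays where it is left.
- keeper_hinge (a point): Upright axis of the keeper bar (12 x 7 mm steel strip), on a post at the rack's rear left corner: rack frame x = 60, y = 38, z = 122 mm (underside of the bar).
- keeper_knob (a point): Centre of the keeper bar's black round upright knob (16 mm in diameter, 20 mm tall, its top 10 mm above this point), 120 mm from the hinge axis; when shut at rack frame x = -60, y = +38, z = 144 mm. It is fixed to the bar.
- mask_holder: Aluminium frame upright in one of the slots: 112 wide (y), 108 tall (z), 9 mm thick (x), 0.2 to 0.3 kg, glass mask in its window, grip tab on its top edge (34 mm wide in y, 9 thick, z = 108 to 140 mm). Origin: middle of its lower edge, z up to the tab. +x: normal of the mask side (in the rack it is the rack's +x, away from the robot). Leaves the grooves after rising 80 mm.
- tab_grip (a point): Middle of the mask holder's grip tab: 15 mm below the top of the tab and 125 mm above the holder's lower edge (137 mm above the worktop in the rack). Best gripped across the 9 mm thickness (the holder's x).
- mask_glass: The glass mask, 76 x 76 x 2.3 mm, with a dark pattern; fixed in the holder's window on its +x side (the side with the four small spring clips). Origin at its centre, 54 mm above the holder's lower edge; x along the holder's x. Not to be touched by the fingers.
- blank_plate_1: Solid aluminium blanking plate without a window in another slot, 112 x 92 x 9 mm with a small round button on top (button top 105 mm above its lower edge). Origin at the middle of its lower edge; x is its normal. Leave it.
- blank_plate_2: Second blanking plate, the same, in the remaining slot. Leave it.
- mask_aligner: The mask aligner, the large machine on a red base plate at the left and back. Fixed. The holder must not lean on it.
- ipa_bottle: White bottle with a cap, 60 mm in diameter, 146 mm high, origin under its centre, to the right of the rack. Leave it.
- swab_pot: Clear pot with swabs, 34 mm in diameter, 92 mm high, origin under its centre, right rear. Leave it.
- lens_tissue: Packet of lens tissue, 62 x 90 x 16 mm, origin under its centre, front. Leave it.
- blower_bulb: Dark rubber blower, 50 x 116 x 50 mm, origin under its middle, left front. Leave it.
- timer: Small timer, 46 x 52 x 19 mm, origin under its centre, behind the rack on the left. Leave it.
- wafer_tweezers: Wafer tweezers lying flat, 14 x 119 x 10 mm, origin under their middle, front. Leave them.

How it is judged:
By the outcome, as a careful person would: the job done as asked, in the order asked, and still so for the second after the job is handed in, while the arm keeps its last pose, push and grip.
It also fails if it takes over 51 s, if anything falls off the work surface, if the arm or the gripper's body presses on something with over 40 N, if the wrist force passes 120 N, or if a joint passes its speed limit or range.

## Working session

There is one attempt and no reset: what is moved stays moved. The work goes in short steps, Python scripts to look and compute and a shell command to move; the robot and the scene stay as the last step left them, time stands still between calls to the robot, and variables do not carry over. Pictures are saved under pics/ and viewed, and the job is handed in when it is done.

```bash
mkdir -p pics; ls
python3 - <<'E'
from workcell import *
import cv2
print(state())
for n in("scene","top"):
    print(n,camera_params(n)); cv2.imwrite(f"pics/{n}0.png",grab_frame(n)[:,:,::-1])
E
```

```text
pics
{'time_s': 0.0, 'qpos': array([ 7.29946714e+01,  1.83513802e+01,  8.97065581e+01, -1.88908586e-04,
        7.20432224e+01, -1.14443387e+00]), 'qvel': array([ 0.02087594,  0.00269757, -0.04708711,  0.025627  , -0.0009826 ,
       -0.02828403]), 'effort': array([-1.11856847e-03, -4.12460160e+01, -2.31977981e+01,  7.27209798e-02,
        4.55329497e-02, -1.28076204e-04]), 'ee_pos': array([156.98749834, 552.63015313, 213.12186392]), 'ee_rot': array([ -91.04270929,   89.89883919, -106.90354565]), 'force': array([ 0.16954128, -0.43986484, -0.06604441]), 'torque': array([ 0.00775629,  0.02733043, -0.03615395]), 'gripper_width': 91.28286179483581}
scene {'fx': 493.83822661838536, 'fy': 493.83822661838536, 'cx': 317.1594466543979, 'cy': 195.44046740492962, 'position': array([-453.90783093, -554.62355288, 1189.54441603]), 'attitude': array([ 44.36726223,   1.02995115, -64.56425247])}
top {'fx': 517.5669573822493, 'fy': 517.5669573822493, 'cx': 322.61644895272775, 'cy': 202.26554655912386, 'position': array([ 362.20316226,  -99.7774779 , 1440.03399546]), 'attitude': array([  5.77979194,   0.68087067, -90.29583876])}
```

View pics/scene0.png

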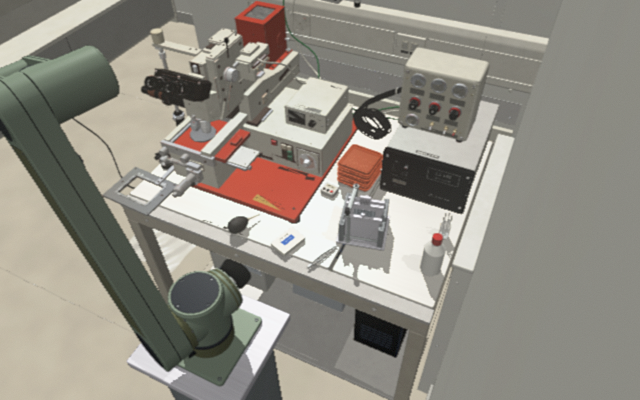

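View pics/top0.png

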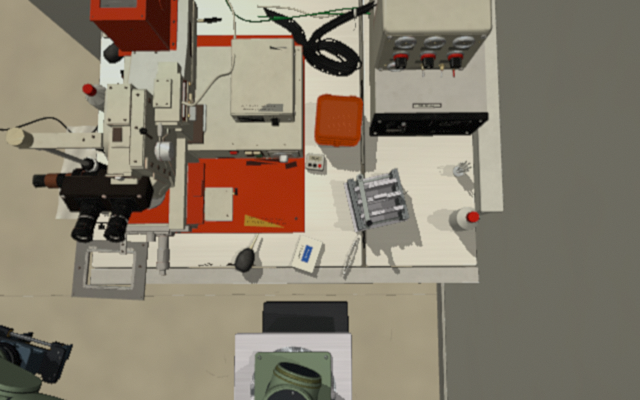

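The top view shows the rack around pixel (380,200), slightly rotated. I'll zoom in on it in both views.

Run:
```python
import cv2
t=cv2.imread("pics/top0.png")[160:260,320:440]; cv2.imwrite("pics/topz.png",cv2.resize(t,None,fx=6,fy=6,interpolation=cv2.INTER_CUBIC))
t=cv2.imread("pics/scene0.png")[175:260,310:410]; cv2.imwrite("pics/scenez.png",cv2.resize(t,None,fx=7,fy=7,interpolation=cv2.INTER_CUBIC))
```

```text
(no output)
```

View pics/topz.png

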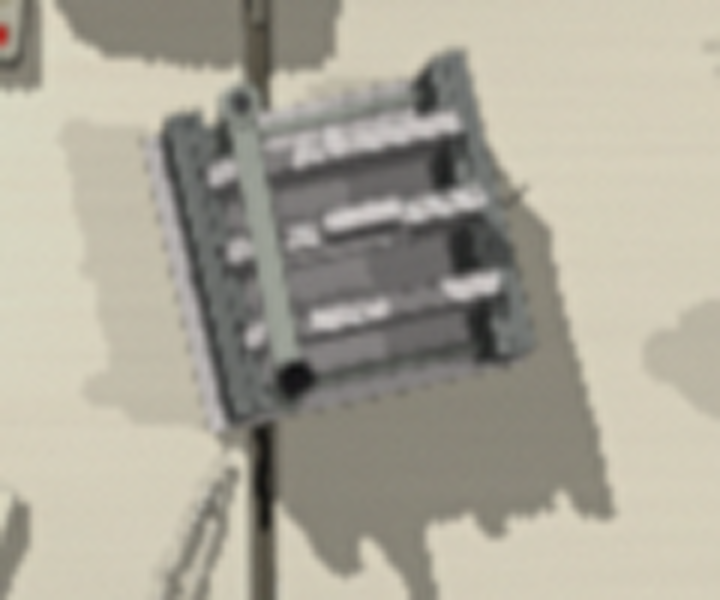

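View pics/scenez.png

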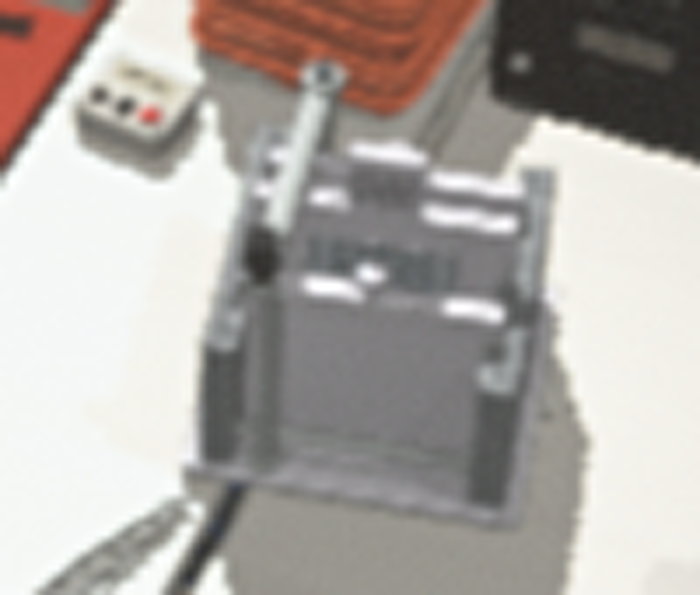

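```bash
cat > h.py <<'E'
from workcell import *
import numpy as np, cv2
from scipy.spatial.transform import Rotation as R
def cam(n):
    c=camera_params(n); return c,R.from_euler('xyz',c['attitude'],degrees=True).as_matrix(),np.array(c['position'])
def ray(n,u,v):
    c,M,p=cam(n); d=M@np.array([(u-c['cx'])/c['fx'],-(v-c['cy'])/c['fy'],-1.]); return p,d
def onz(n,u,v,z):
    p,d=ray(n,u,v); return p+d*(z-p[2])/d[2]
def proj(n,P):
    c,M,p=cam(n); q=(np.atleast_2d(P)-p)@M
    return np.c_[c['cx']+c['fx']*q[:,0]/-q[:,2], c['cy']-c['fy']*q[:,1]/-q[:,2]]
def tri(a,b):
    p,d=ray('top',*a); q,e=ray('scene',*b)
    t=np.linalg.lstsq(np.c_[d,-e],q-p,rcond=None)[0]; return p+d*t[0],q+e*t[1]
E
python3 - <<'E'
from h import *
print({k for k in camera_params('top')})
T=lambda x,y:(320+(x+.5)/6-.5,160+(y+.5)/6-.5); S=lambda x,y:(310+(x+.5)/7-.5,175+(y+.5)/7-.5)
print('knob',onz('top',*T(295,376),154),onz('scene',*S(262,236),154))
print('hinge',onz('top',*T(239,101),129),onz('scene',*S(325,73),129))
# base corners (z=12?)
for a in [(210,432),(150,135)]: print('base',onz('top',*T(*a),12))
k=onz('top',*T(295,376),154); h=onz('top',*T(239,101),129)
d=h-k; yaw=np.arctan2(d[1],d[0]); print(np.degrees(yaw),np.hypot(*d[:2]))
c,s=np.cos(yaw),np.sin(yaw); Rz=np.array([[c,-s,0],[s,c,0],[0,0,1]])
o=(k+h)/2; o[2]=0; o=o-Rz@[0,38,0]; print(o)
for x in(-36,0,36):
    P=np.array([[x,17,152],[x,-17,152],[x,17,120],[x,-17,120],[x,0,117],[x,-51,104],[x,51,104]])@Rz.T+o
    t=proj('top',P);q=proj('scene',P)
    print(x,((t-[320,160])*6).round().tolist(),((q-[310,175])*7).round().tolist())
E
```

```text
{'cy', 'fy', 'fx', 'position', 'cx', 'attitude'}
knob [ 441.81178297 -199.56959982  154.        ] [ 441.89013423 -202.37917908  154.        ]
hinge [ 560.82605656 -179.32668533  129.        ] [ 564.45478396 -180.88802495  129.        ]
base [ 425.08427684 -171.22622427   12.        ]
base [ 562.90869299 -144.98172729   12.        ]
9.65295253907386 120.72353914867821
[ 507.69075707 -226.91011916    0.        ]
-36 [[331.0, 307.0], [412.0, 293.0], [325.0, 314.0], [403.0, 300.0], [363.0, 307.0], [477.0, 289.0], [244.0, 330.0]] [[316.0, 202.0], [397.0, 217.0], [313.0, 255.0], [393.0, 270.0], [352.0, 267.0], [471.0, 311.0], [233.0, 265.0]]
0 [[315.0, 223.0], [396.0, 209.0], [309.0, 231.0], [387.0, 217.0], [348.0, 225.0], [461.0, 208.0], [229.0, 249.0]] [[335.0, 142.0], [415.0, 157.0], [332.0, 194.0], [410.0, 209.0], [371.0, 207.0], [487.0, 250.0], [253.0, 205.0]]
36 [[300.0, 138.0], [380.0, 124.0], [294.0, 149.0], [372.0, 135.0], [332.0, 143.0], [445.0, 126.0], [214.0, 167.0]] [[353.0, 83.0], [432.0, 98.0], [350.0, 136.0], [427.0, 150.0], [388.0, 148.0], [502.0, 190.0], [272.0, 147.0]]
```

The mask holder is in the middle slot: its raised tab shows at top px (381,195) and scene px (365,198), where I predicted it. The yaw is about 10°. Next I'll refine the yaw and plan the approach.

```bash
cat >> h.py <<'E'
def rackR(yaw): return R.from_euler('z',yaw,degrees=True).as_matrix()
def down(a):  # tool x down, tool y horizontal at heading a deg
    x=np.array([0,0,-1.]); a=np.radians(a); y=np.array([np.cos(a),np.sin(a),0]); return np.c_[x,y,np.cross(x,y)]
def meas():
    s=state(); return np.array(s['ee_pos']),R.from_euler('xyz',s['ee_rot'],degrees=True).as_matrix(),s
def delta(pos,M=None):
    p,C,s=meas(); o=C.T@(np.array(pos)-p); r=np.zeros(3) if M is None else R.from_matrix(C.T@M).as_rotvec(degrees=True)
    print('offset',o.round(1).tolist(),'rot',r.round(2).tolist()); return o,r
E
python3 - <<'E'
from h import *
p,C,s=meas(); print(C.round(3),np.degrees(np.arctan2(C[1,1],C[0,1])))
a=cv2.imread("pics/top0.png")
for n,(u,v) in {'stage':(108,297),'stage r':(147,297),'tableedge':(350,280),'timer':(316,163),'boxcorner':(303,150),'redcorner':(304,232),'orange':(318,145),'blk':(372,132),'bottle':(468,217),'pot':(462,170)}.items(): print(n,onz('top',u,v,0).round(),onz('top',u,v,150).round())
# yaw from plate lines (top edges z=104): ends in zoom image
T=lambda x,y:(320+(x+.5)/6-.5,160+(y+.5)/6-.5)
for l,r in [((215,178),(460,122)),((232,252),(488,198)),((250,338),(502,282))]:
    L=onz('top',*T(*l),104);Q=onz('top',*T(*r),104);d=Q-L;print(L.round(1),Q.round(1),np.degrees(np.arctan2(d[0],-d[1])),np.hypot(*d[:2]))
E
```

```text
[[-0.     0.273  0.962]
 [-0.002  0.962 -0.273]
 [-1.    -0.002 -0.   ]] 74.14292700582018
stage [249. 510.   0.] [261. 447. 150.]
stage r [249. 402.   0.] [260. 350. 150.]
tableedge [ 292. -158.    0.] [ 300. -152.  150.]
timer [619. -65.   0.] [593. -69. 150.]
boxcorner [657. -29.   0.] [626. -36. 150.]
redcorner [425. -31.   0.] [419. -38. 150.]
orange [671. -71.   0.] [639. -74. 150.]
blk [ 707. -224.    0.] [ 671. -211.  150.]
bottle [ 464. -487.    0.] [ 454. -447.  150.]
pot [ 597. -475.    0.] [ 572. -436.  150.]
[ 531. -170.  104.] [ 554.7 -276.5  104. ] 12.582917022942024 109.0625603885497
[ 498.7 -177.   104. ] [ 521.5 -287.9  104. ] 11.600859938877793 113.2303656505735
[ 461.4 -184.3  104. ] [ 485.  -293.2  104. ] 12.20366691680174 111.4191888393794
```

Run:
```python
from h import *
for P in [(190,352,260),(320,180,280),(440,-200,230)]: delta(P,down(99))
```

```text
offset [-46.5, -184.1, 86.6] rot [-24.86, -0.02, 0.09]
offset [-66.3, -314.1, 258.6] rot [-24.86, -0.02, 0.09]
offset [-15.7, -646.7, 477.9] rot [-24.86, -0.02, 0.09]
```

```bash
python3 -m handwheel '{"gripper":[0,0,0,0,0],"offset":[[-10,-35,17],[-20,-70,34],[-30,-105,50],[-40,-145,68],[-46,-184,87]],"rot":[[0,0,0],[0,0,0],[0,0,0],[0,0,0],[0,0,0]]}'
python3 - <<'E'
from h import *
for P in [(320,180,280),(440,-200,230)]: delta(P,down(99))
E
```

```text
time_s: 0.52
ee_pos: [189.5, 356.0, 259.5]
ee_rot: [28.2, 90.0, 12.4]
force: [1.7, -0.2, 0.3]
gripper_width: 91.1
offset [-20.5, -133.8, 173.5] rot [-24.8, 0.01, -0.0]
offset [29.5, -466.8, 392.4] rot [-24.8, 0.01, -0.0]
```

```bash
python3 -m handwheel '{"gripper":[0,0,0,0,0],"offset":[[-4,-25,31],[-8,-50,62],[-12,-75,93],[-16,-100,124],[-20,-120,155]],"rot":[[-2,0,0],[-4,0,0],[-6,0,0],[-8,0,0],[-10,0,0]]}'
python3 - <<'E'
from h import *
for P in [(440,-200,230)]: delta(P,down(99))
E
```

```text
time_s: 0.93
ee_pos: [305.9, 197.6, 279.4]
ee_rot: [-43.1, 90.0, -48.8]
force: [0.8, 0.9, -0.0]
gripper_width: 90.9
offset [49.4, -382.2, 173.3] rot [-14.75, 0.0, 0.0]
```

```bash
python3 -m handwheel '{"gripper":[0,0,0,0,0],"offset":[[5,-37,17],[10,-74,34],[15,-110,50],[20,-146,66],[25,-182,83]],"rot":[[-3,0,0],[-6,0,0],[-9,0,0],[-12,0,0],[-14.8,0,0]]}'; python3 -m handwheel '{"gripper":[0,0,0,0,0],"offset":[[3,-37,0],[6,-74,0],[9,-110,0],[12,-146,0],[15,-180,0]],"rot":[[0,0,0],[0,0,0],[0,0,0],[0,0,0],[0,0,0]]}';python3 - <<'E'
from h import *
for P in [(442,-201,190)]: delta(P,down(99))
E
```

```text
time_s: 1.35
ee_pos: [369.6, 8.4, 253.9]
ee_rot: [52.3, 90.0, 61.4]
force: [2.4, 0.1, -0.3]
gripper_width: 91.5
time_s: 1.77
ee_pos: [397.5, -169.5, 238.8]
ee_rot: [127.0, 90.0, 135.9]
force: [0.2, 0.7, 0.2]
gripper_width: 90.8
offset [48.7, -38.0, 39.1] rot [-0.11, -0.01, -0.02]
```

```bash
python3 -m handwheel '{"gripper":[0,0,0,0,0],"offset":[[10,-20,20],[25,-38,39],[45,-38,39],[48,-38,39],[48,-38,39]],"rot":[[0,0,0],[0,0,0],[0,0,0],[0,0,0],[0,0,0]]}';python3 - <<'E'
from h import *
for P in [(442,-201,129)]: delta(P,down(99))
for n in("scene","top"):
    g=grab_frame(n)[:,:,::-1]; cv2.imwrite(f"pics/{n}1.png",cv2.resize(g[150:260,310:440],None,fx=6,fy=5.4,interpolation=cv2.INTER_CUBIC))
E
```

```text
time_s: 2.18
ee_pos: [440.9, -198.3, 189.5]
ee_rot: [143.5, 89.7, 152.4]
force: [0.3, 0.4, -0.3]
gripper_width: 91.1
offset [60.5, -3.0, 0.9] rot [-0.07, -0.23, -0.17]
```

View pics/scene1.png

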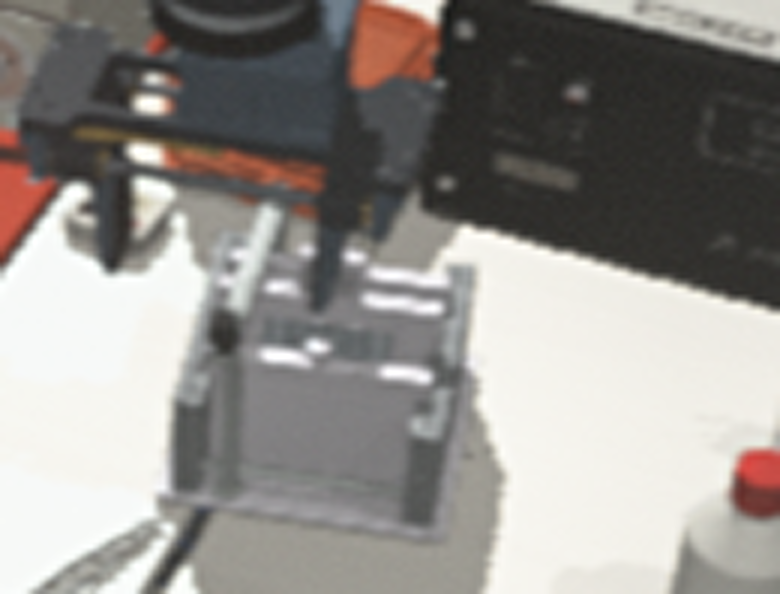

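View pics/top1.png

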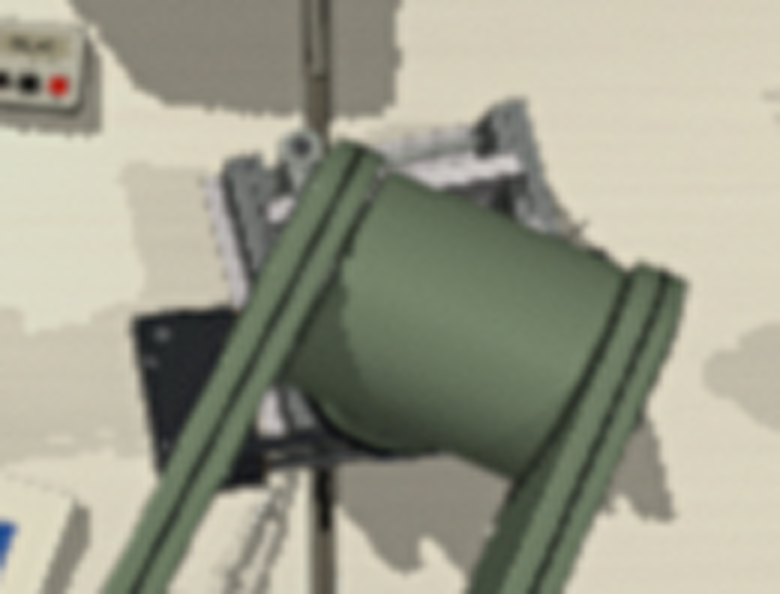

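The fingers straddle the knob: tips at zoom px (110,270) and (320,300), knob at (222,335). I'll descend and grip lightly.

```bash
python3 -m handwheel '{"gripper":[0,0,0,0,0],"offset":[[20,-3,1],[40,-3,1],[60,-3,1],[60,-3,1],[60,-3,1]],"rot":[[0,0,0],[0,0,0],[0,0,0],[0,0,0],[0,0,0]]}'; python3 -m handwheel '{"gripper":[0.4,0.7,0.9,1,1],"offset":[[0,0,0],[0,0,0],[0,0,0],[0,0,0],[0,0,0]],"rot":[[0,0,0],[0,0,0],[0,0,0],[0,0,0],[0,0,0]]}' 5;python3 -m handwheel '{"gripper":[1,1,1,1,1],"offset":[[0,0,0],[0,0,0],[0,0,0],[0,0,0],[0,0,0]],"rot":[[0,0,0],[0,0,0],[0,0,0],[0,0,0],[0,0,0]]}' 5
```

```text
time_s: 2.7
ee_pos: [443.6, -201.4, 131.9]
ee_rot: [-0.8, 90.0, 8.2]
force: [-0.2, -1.4, -0.1]
gripper_width: 91.4
time_s: 3.12
ee_pos: [444.1, -201.9, 131.8]
ee_rot: [-31.1, 89.9, -22.2]
force: [-0.3, 0.7, -0.4]
gripper_width: 61.2
time_s: 3.53
ee_pos: [443.7, -201.7, 131.1]
ee_rot: [108.7, 90.0, 117.7]
force: [0.3, -0.4, 0.2]
gripper_width: 27.3
```

```bash
python3 -m handwheel '{"gripper":[1,1,1,1,1],"offset":[[0,0,0],[0,0,0],[0,0,0],[0,0,0],[0,0,0]],"rot":[[0,0,0],[0,0,0],[0,0,0],[0,0,0],[0,0,0]]}' 5
```

```text
time_s: 3.95
ee_pos: [443.7, -201.6, 131.1]
ee_rot: [114.4, 90.0, 123.3]
force: [0.4, 0.6, -0.2]
gripper_width: 15.5
```

The knob is gripped: 15.5 mm opening, near-zero force. Now I'll swing it along the 120 mm arc about the hinge, turning the tool with the bar.

```bash
python3 -m handwheel '{"gripper":[1,1,1,1,1],"offset":[[0,12.6,0.4],[0,25,2.1],[0,37.2,5.1],[0,49,9.3],[0,60.3,14.8]],"rot":[[6,0,0],[12,0,0],[18,0,0],[24,0,0],[30,0,0]]}' 5;  python3 - <<'E'
from h import *
p,C,s=meas(); H=np.array([561.5,-180.5]); d=p[:2]-H
print(p.round(1),s['gripper_width'],s['force'].round(1),np.hypot(*d),np.degrees(np.arctan2(d[1],d[0])),np.degrees(np.arctan2(C[1,1],C[0,1])))
for b in (160-6,160-12,160-18,160-24,160-30): delta(np.r_[H+120*np.array([np.cos(np.radians(b)),np.sin(np.radians(b))]),131],down(b-90))
E
```

```text
time_s: 4.37
ee_pos: [448.6, -139.7, 131.1]
ee_rot: [-114.1, 89.9, -135.4]
force: [-0.9, -1.5, 0.3]
gripper_width: 15.5
[ 448.6 -139.7  131.1] 15.545474366778878 [-0.9 -1.5  0.3] 120.08728201102299 160.1389693429305 68.64340163337005
offset [0.1, 12.8, 0.4] rot [4.64, -0.02, 0.05]
offset [0.1, 25.3, 2.1] rot [10.64, -0.02, 0.05]
offset [0.0, 37.5, 5.1] rot [16.64, -0.02, 0.05]
offset [0.0, 49.3, 9.3] rot [22.64, -0.01, 0.05]
offset [0.0, 60.7, 14.7] rot [28.64, -0.01, 0.06]
```

Tracking well, so I'll repeat.

```bash
python3 -m handwheel '{"gripper":[1,1,1,1,1],"offset":[[0,12.8,0.4],[0,25.3,2.1],[0,37.5,5.1],[0,49.3,9.3],[0,60.7,14.7]],"rot":[[6,0,0],[12,0,0],[18,0,0],[24,0,0],[30,0,0]]}' 5;  python3 - <<'E'
from h import *
p,C,s=meas(); H=np.array([561.5,-180.5]); d=p[:2]-H
print(p.round(1),s['gripper_width'],s['force'].round(1),np.hypot(*d),np.degrees(np.arctan2(d[1],d[0])),np.degrees(np.arctan2(C[1,1],C[0,1])))
for b in (124,118,112,106,101): delta(np.r_[H+120*np.array([np.cos(np.radians(b)),np.sin(np.radians(b))]),131],down(b-90))
E
```

```text
time_s: 4.78
ee_pos: [484.3, -88.3, 131.1]
ee_rot: [-98.3, 89.9, -149.6]
force: [0.0, -3.0, -0.1]
gripper_width: 15.7
[484.3 -88.3 131.1] 15.728237994851153 [ 0.  -3.  -0.1] 120.3131843297864 129.94648128623095 38.66322490767531
offset [0.1, 12.5, 0.7] rot [4.66, -0.01, 0.07]
offset [0.1, 24.9, 2.4] rot [10.66, -0.0, 0.07]
offset [0.0, 37.1, 5.3] rot [16.66, 0.0, 0.07]
offset [0.0, 48.9, 9.5] rot [22.66, 0.0, 0.07]
offset [0.0, 58.4, 14.0] rot [27.66, 0.01, 0.07]
```

```bash
python3 -m handwheel '{"gripper":[1,1,1,1,1],"offset":[[0,12.5,0.7],[0,24.9,2.4],[0,37.1,5.3],[0,48.9,9.5],[0,58.4,14]],"rot":[[6,0,0],[12,0,0],[18,0,0],[24,0,0],[28,0,0]]}' 5;  python3 - <<'E'
from h import *
p,C,s=meas(); H=np.array([561.5,-180.5]); d=p[:2]-H
print(p.round(1),s['gripper_width'],s['force'].round(1),np.hypot(*d),np.degrees(np.arctan2(d[1],d[0])),np.degrees(np.arctan2(C[1,1],C[0,1])))
E
python3 -m handwheel '{"gripper":[1,1,1,1,1],"offset":[[0,4,0.1],[0,8,0.4],[0,11,0.6],[0,11,0.6],[0,11,0.6]],"rot":[[2,0,0],[4,0,0],[4,0,0],[4,0,0],[4,0,0]]}' 5
python3 - <<'E'
from h import *
p,C,s=meas(); H=np.array([561.5,-180.5]); d=p[:2]-H
print(p.round(1),s['gripper_width'],s['force'].round(1),np.hypot(*d),np.degrees(np.arctan2(d[1],d[0])),np.degrees(np.arctan2(C[1,1],C[0,1])))
for n in("scene","top"):
    g=grab_frame(n)[:,:,::-1]; cv2.imwrite(f"pics/{n}2.png",cv2.resize(g[150:260,310:440],None,fx=6,fy=5.4,interpolation=cv2.INTER_CUBIC))
E
```

```text
time_s: 5.2
ee_pos: [538.8, -62.3, 131.1]
ee_rot: [-105.3, 89.9, 175.4]
force: [-1.1, -1.0, 1.1]
gripper_width: 16.2
[538.8 -62.3 131.1] 16.213975457709864 [-1.1 -1.   1.1] 120.37425453986262 100.85013449723151 10.694367406293763
time_s: 5.62
ee_pos: [545.3, -61.8, 130.7]
ee_rot: [-90.6, 89.4, -173.6]
force: [-9.6, -2.5, 5.6]
gripper_width: 29.2
[545.3 -61.8 130.7] 29.174099941632857 [-9.6 -2.5  5.6] 119.74865976070845 97.7661487868039 6.991881803348971
```

View pics/scene2.png

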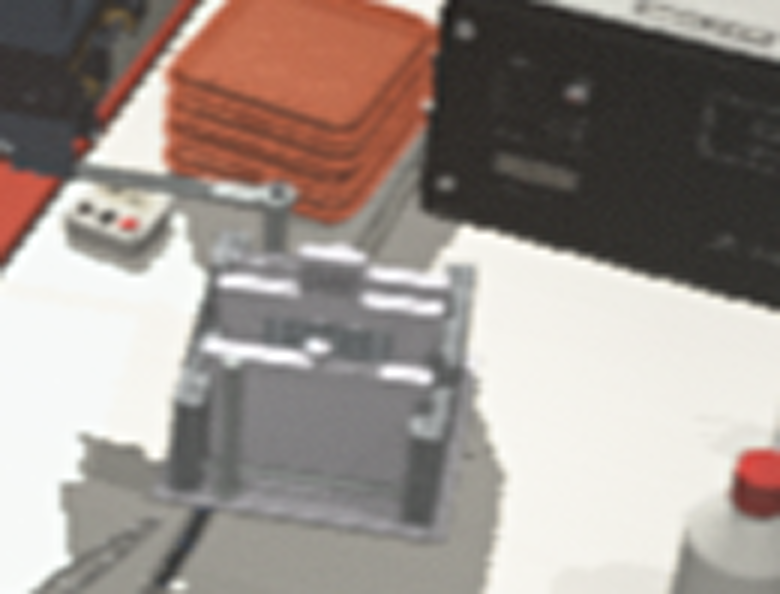

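The bar is at its stop: the resisting force rose to about 10 N and the knob bearing is about 100°. The scene view shows the bar pointing left from its post (zoom px 280,190), clear of the slots. I'll release and lift.

```bash
python3 -m handwheel '{"gripper":[0.6,0.5,0.4,0.4,0.4],"offset":[[0,0,0],[0,0,0],[0,0,0],[0,0,0],[0,0,0]],"rot":[[0,0,0],[0,0,0],[0,0,0],[0,0,0],[0,0,0]]}';python3 -m handwheel '{"gripper":[0.4,0.4,0.4,0.4,0.4],"offset":[[0,0,0],[-20,0,0],[-50,0,0],[-80,0,0],[-110,0,0]],"rot":[[0,0,0],[0,0,0],[0,0,0],[0,0,0],[0,0,0]]}'; python3 -m handwheel '{"gripper":[0.4,0.4,0.4,0.4,0.4],"offset":[[0,-30,0],[0,-60,0],[0,-100,0],[0,-140,0],[0,-160,0]],"rot":[[0,0,0],[0,0,0],[0,0,0],[0,0,0],[0,0,0]]}';python3 - <<'E'
from h import *
for n in("scene","top"):
    g=grab_frame(n)[:,:,::-1]; cv2.imwrite(f"pics/{n}3f.png",g);cv2.imwrite(f"pics/{n}3.png",cv2.resize(g[150:260,310:440],None,fx=6,fy=5.4,interpolation=cv2.INTER_CUBIC))
E
```

```text
time_s: 6.13
ee_pos: [550.1, -61.2, 131.2]
ee_rot: [92.7, 90.0, 9.6]
force: [0.6, 0.3, 0.4]
gripper_width: 54.2
time_s: 6.55
ee_pos: [549.5, -61.1, 242.2]
ee_rot: [-117.4, 90.0, 159.6]
force: [0.4, -0.0, 0.1]
gripper_width: 55.0
time_s: 6.97
ee_pos: [386.6, -80.4, 240.9]
ee_rot: [-99.4, 89.9, 177.5]
force: [-0.3, -0.6, 0.1]
gripper_width: 55.1
```

View pics/scene3.png

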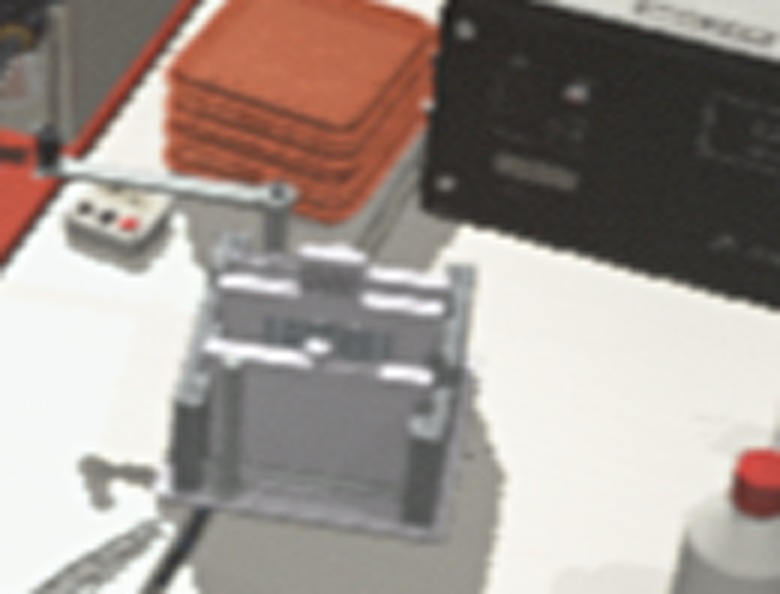

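View pics/top3.png

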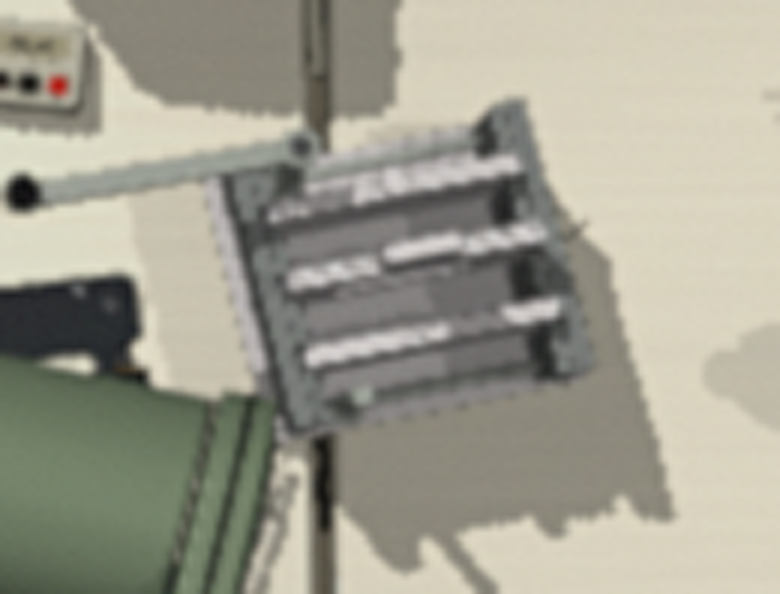

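The keeper is clearly aside, with the knob at top zoom px (22,193). Next I'll measure the tab and plate edges from bright blobs.

Run:
```python
from h import *
Tz=lambda x,y:(310+(x+.5)/6-.5,150+(y+.5)/5.4-.5)
k=onz('top',*Tz(22,193),154);h=onz('top',*Tz(302,146),129);d=k-h;print('keeper',k.round(1),h.round(1),np.degrees(np.arctan2(d[1],d[0])))
for n,box in(('top',(350,175,410,215)),('scene',(340,190,390,222))):
    g=cv2.imread(f"pics/{n}3f.png"); x0,y0,x1,y1=box
    z=cv2.resize(g[y0:y1,x0:x1],None,fx=8,fy=8,interpolation=cv2.INTER_CUBIC)
    gray=cv2.cvtColor(z,cv2.COLOR_BGR2GRAY); m=(gray>(165 if n=='top' else 190)).astype(np.uint8)
    N,l,st,c=cv2.connectedComponentsWithStats(m)
    cv2.imwrite(f'pics/{n}3m.png',z)
    for i in range(1,N):
        if st[i,4]>150:
            q=cv2.minAreaRect(np.argwhere(l==i)[:,::-1].astype(np.float32))
            print(n,st[i].tolist(),(c[i]/8-.4375+[x0,y0]).round(2),q[1],q[2])
```

```text
keeper [535.3 -61.9 154. ] [ 560.3 -180.6  129. ] 101.89428092144233
top [0, 0, 62, 22, 911] [352.73 175.5 ] (60.99999237060547, 20.999996185302734) 0.0
top [103, 0, 155, 49, 3817] [370.47 176.73] (44.71903991699219, 159.21646118164062) 77.56044006347656
top [392, 0, 88, 169, 9479] [405.33 182.47] (168.0, 87.0) 90.0
top [91, 29, 281, 72, 7696] [379.52 182.21] (42.046165466308594, 281.3399658203125) 77.42755889892578
top [194, 132, 214, 53, 4598] [387.06 194.38] (31.49595069885254, 215.371826171875) 82.20793151855469
top [68, 183, 115, 42, 2474] [364.98 200.03] (27.407447814941406, 115.95243835449219) 77.125
top [0, 216, 25, 104, 1442] [350.59 209.86] (103.0, 24.0) 90.0
top [352, 244, 73, 34, 1546] [398.17 207.21] (25.679611206054688, 73.86262512207031) 79.9393081665039
top [97, 281, 181, 39, 3315] [374.01 212.55] (28.652738571166992, 182.80126953125) 80.78897094726562
scene [0, 0, 37, 241, 4824] [341.07 203.98] (240.0, 36.0) 90.0
scene [252, 15, 148, 227, 6833] [384.36 201.69] (218.12673950195312, 150.93299865722656) 46.808738708496094
scene [159, 41, 87, 28, 1611] [364.96 196.31] (87.11556243896484, 24.890159606933594) 8.130102157592773
scene [53, 87, 100, 27, 1755] [352.34 202.09] (100.26348114013672, 21.290517807006836) 8.004729270935059
scene [245, 115, 105, 31, 1843] [376.64 205.83] (105.22003936767578, 21.159160614013672) 8.27589225769043
scene [30, 178, 143, 44, 3037] [351.68 214.83] (144.53482055664062, 35.83445358276367) 11.415838241577148
scene [170, 184, 27, 19, 393] [362.33 213.72] (18.0, 26.0) 90.0
scene [267, 221, 68, 27, 1241] [377.12 218.73] (68.04277038574219, 21.169340133666992) 8.652542114257812
```

View pics/top3m.png

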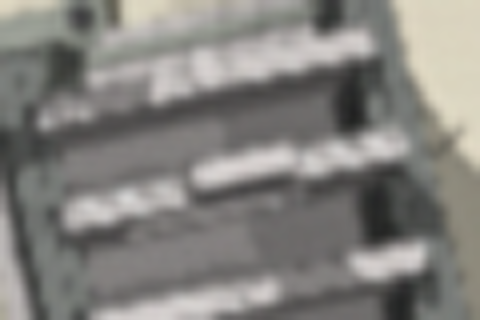

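View pics/scene3m.png

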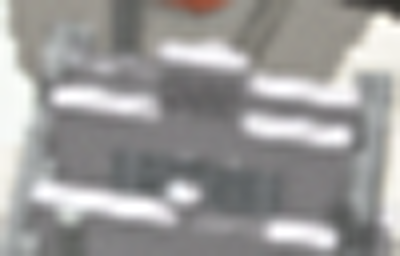

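Run:
```python
from h import *
print(onz('scene',364.96,196.31,152),onz('top',380.2,195.8,152)); print(tri((380.2,195.8),(364.96,196.31)))
a=onz('scene',352.34,202.09,120);b=onz('scene',376.64,205.83,120);d=a-b;print(a,b,(a+b)/2,np.degrees(np.arctan2(d[1],d[0]))-90)
# top shoulders on z=120: left blob center, right part center
f=lambda x,y:(350+x/8-.44,175+y/8-.44)
L=onz('top',*f(126,206),120);Q=onz('top',*f(354,155),120);d=L-Q;print(L,Q,(L+Q)/2,np.degrees(np.arctan2(d[1],d[0]))-90)
```

```text
[ 509.40182219 -230.78776325  152.        ] [ 508.00251086 -229.27262111  152.        ]
(array([ 507.96550622, -229.23975457,  152.32690977]), array([ 508.84397651, -230.97529422,  152.60083449]))
[ 501.12773101 -195.43785426  120.        ] [ 516.74462362 -266.69502269  120.        ] [ 508.93617732 -231.06643847  120.        ] 12.361635502407765
[ 500.24509793 -194.19831737  120.        ] [ 516.20896905 -267.4149928   120.        ] [ 508.22703349 -230.80665508  120.        ] 12.300040507475728
```

Run:
```python
from h import *
delta((508.7,-230.5,215),down(12.2))
```

```text
offset [26.5, 102.1, 163.4] rot [-5.33, 0.01, 0.01]
```

```bash
python3 -m handwheel '{"gripper":[0.65,0.65,0.65,0.65,0.65],"offset":[[5,20,32],[10,40,64],[15,60,97],[21,82,130],[26.5,102,163.5]],"rot":[[-1,0,0],[-2,0,0],[-3,0,0],[-4,0,0],[-5.3,0,0]]}';python3 -m handwheel '{"gripper":[0.65,0.65],"offset":[[0,0,0],[0,0,0]],"rot":[[0,0,0],[0,0,0]]}';python3 - <<'E'
from h import *
delta((508.7,-230.5,165),down(12.2))
delta((508.7,-230.5,125),down(12.2))
E
```

```text
time_s: 7.48
ee_pos: [514.4, -232.2, 214.1]
ee_rot: [76.7, 89.9, -1.0]
force: [0.7, 0.7, -1.2]
gripper_width: 31.6
time_s: 7.65
ee_pos: [513.4, -231.8, 212.9]
ee_rot: [-140.6, 89.9, 141.6]
force: [-1.5, 0.7, -1.1]
gripper_width: 32.0
offset [47.9, -4.3, -2.1] rot [-0.06, -0.09, 0.07]
offset [87.9, -4.2, -2.1] rot [-0.06, -0.09, 0.07]
```

```bash
python3 -m handwheel '{"gripper":[0.65,0.65,0.65,0.65,0.65],"offset":[[15,-4,-2],[30,-4.3,-2],[45,-4.3,-2],[45,-4.3,-2],[45,-4.3,-2]],"rot":[[0,0,0],[0,0,0],[0,0,0],[0,0,0],[0,0,0]]}';python3 - <<'E'
from h import *
delta((508.7,-230.5,125),down(12.2))
g=grab_frame('scene')[:,:,::-1]; cv2.imwrite(f"pics/scene4.png",cv2.resize(g[160:240,320:410],None,fx=8,fy=7,interpolation=cv2.INTER_CUBIC))
E
```

```text
time_s: 8.07
ee_pos: [506.9, -228.5, 169.7]
ee_rot: [-144.4, 89.9, 137.9]
force: [0.1, -0.5, 0.6]
gripper_width: 32.1
offset [44.7, 1.4, 2.4] rot [0.08, -0.05, 0.04]
```

View pics/scene4.png

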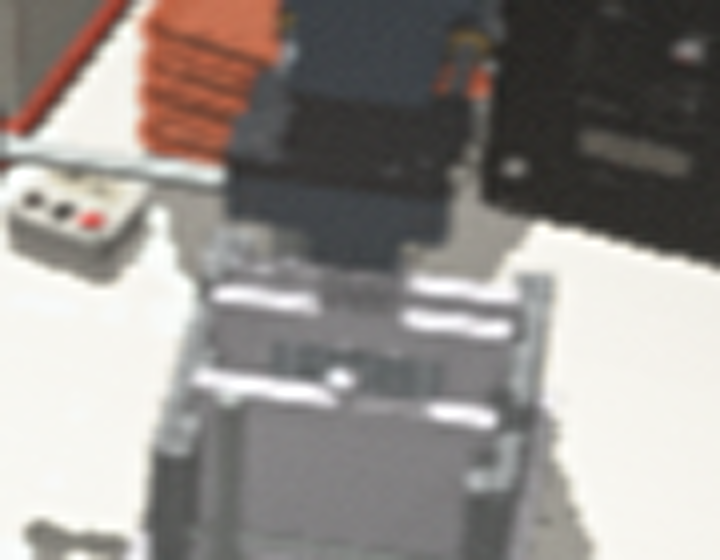

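The finger pair sits in line with the tab at zoom px (360,250). Down I go, then a light close.

```bash
python3 -m handwheel '{"gripper":[0.65,0.65,0.65,0.65,0.65],"offset":[[10,1.4,2.2],[20,1.4,2.2],[32,1.4,2.2],[44,1.4,2.2],[44,1.4,2.2]],"rot":[[0,0,0],[0,0,0],[0,0,0],[0,0,0],[0,0,0]]}';python3 -m handwheel '{"gripper":[0.8,0.86,0.88,0.89,0.89],"offset":[[0,0,0],[0,0,0],[0,0,0],[0,0,0],[0,0,0]],"rot":[[0,0,0],[0,0,0],[0,0,0],[0,0,0],[0,0,0]]}' 3;python3 -m handwheel '{"gripper":[1,1,1,1,1],"offset":[[0,0,0],[0,0,0],[0,0,0],[0,0,0],[0,0,0]],"rot":[[0,0,0],[0,0,0],[0,0,0],[0,0,0],[0,0,0]]}' 3
```

```text
time_s: 8.53
ee_pos: [507.5, -230.6, 123.0]
ee_rot: [-129.3, 89.7, 152.9]
force: [-0.2, -0.5, -0.6]
gripper_width: 32.2
time_s: 8.95
ee_pos: [509.4, -231.5, 126.2]
ee_rot: [58.3, 89.9, -19.4]
force: [0.3, -0.4, 0.2]
gripper_width: 9.9
time_s: 9.37
ee_pos: [509.5, -231.5, 126.1]
ee_rot: [61.8, 89.9, -16.0]
force: [0.9, 0.1, 4.0]
gripper_width: 9.1
```

```bash
python3 -m handwheel '{"gripper":[1,1,1,1],"offset":[[0,0,0],[0,0,0],[0,0,0],[0,0,0]],"rot":[[0,0,0],[0,0,0],[0,0,0],[0,0,0]]}' 40; python3 -m handwheel '{"gripper":[1,1,1,1],"offset":[[-3,0,0],[-6,0,0],[-10,0,0],[-14,0,0]],"rot":[[0,0,0],[0,0,0],[0,0,0],[0,0,0]]}' 40; python3 -c "
from h import *
p,C,s=meas();print(p,s['force'],s['torque'])
g=grab_frame('scene')[:,:,::-1]; cv2.imwrite('pics/scene5.png',cv2.resize(g[160:240,320:410],None,fx=8,fy=7,interpolation=cv2.INTER_CUBIC))"
```

```text
time_s: 9.7
ee_pos: [509.5, -231.5, 126.1]
ee_rot: [56.0, 89.9, -21.8]
force: [0.2, 0.2, 4.9]
gripper_width: 9.1
time_s: 10.03
ee_pos: [509.1, -230.9, 139.2]
ee_rot: [-163.0, 89.9, 119.3]
force: [3.3, 1.3, -4.9]
gripper_width: 9.2
[ 509.05568473 -230.8550175   139.1515152 ] [ 3.25413586  1.32799979 -4.94862569] [ 0.24772921 -0.77246078  0.2559274 ]
```

View pics/scene5.png

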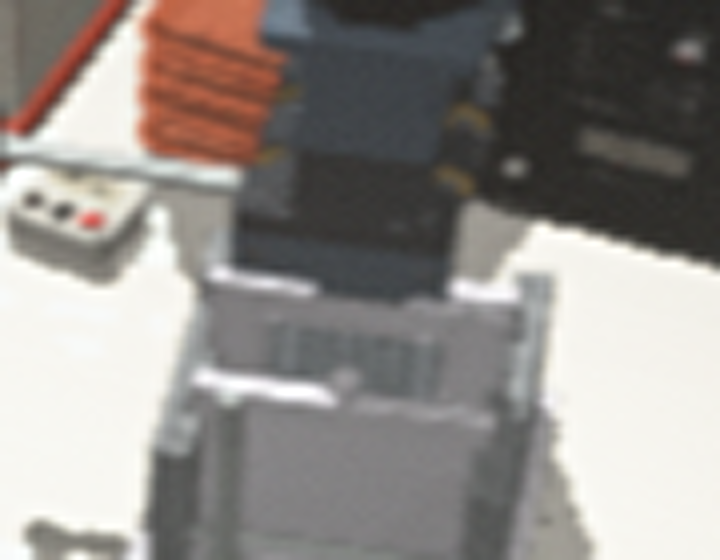

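The holder rises with the gripper: its top edge has moved up about 2 px against the rack, and the force stays small. I'll keep lifting straight up.

```bash
python3 -m handwheel '{"gripper":[1,1,1,1,1],"offset":[[-8,0,0],[-16,0,0],[-24,0,0],[-32,0,0],[-40,0,0]],"rot":[[0,0,0],[0,0,0],[0,0,0],[0,0,0],[0,0,0]]}' 40;python3 -m handwheel '{"gripper":[1,1,1,1,1],"offset":[[-8,0,0],[-16,0,0],[-24,0,0],[-32,0,0],[-40,0,0]],"rot":[[0,0,0],[0,0,0],[0,0,0],[0,0,0],[0,0,0]]}' 40;python3 -m handwheel '{"gripper":[1,1,1,1,1],"offset":[[-14,0,0],[-28,0,0],[-42,0,0],[-60,0,0],[-80,0,0]],"rot":[[0,0,0],[0,0,0],[0,0,0],[0,0,0],[0,0,0]]}' 40;python3 -c "
from h import *
p,C,s=meas();print(p,s['force'],s['torque'])
g=grab_frame('scene')[:,:,::-1]; cv2.imwrite('pics/scene6.png',cv2.resize(g[100:260,290:430],None,fx=5,fy=3.75,interpolation=cv2.INTER_CUBIC))"
```

```text
time_s: 10.5
ee_pos: [508.9, -231.4, 180.8]
ee_rot: [35.5, 90.0, -42.3]
force: [1.9, 0.7, -4.8]
gripper_width: 8.8
time_s: 10.92
ee_pos: [508.0, -231.5, 220.4]
ee_rot: [-97.9, 89.9, -175.7]
force: [0.2, -0.4, -2.0]
gripper_width: 9.0
time_s: 11.33
ee_pos: [507.8, -231.3, 300.2]
ee_rot: [-112.1, 89.8, 170.2]
force: [-0.1, 0.8, -3.3]
gripper_width: 8.7
[ 507.82572525 -231.25013915  300.18788966] [-0.14150842  0.84531352 -3.26252851] [-0.11169069 -0.01532825 -0.0047439 ]
```

View pics/scene6.png

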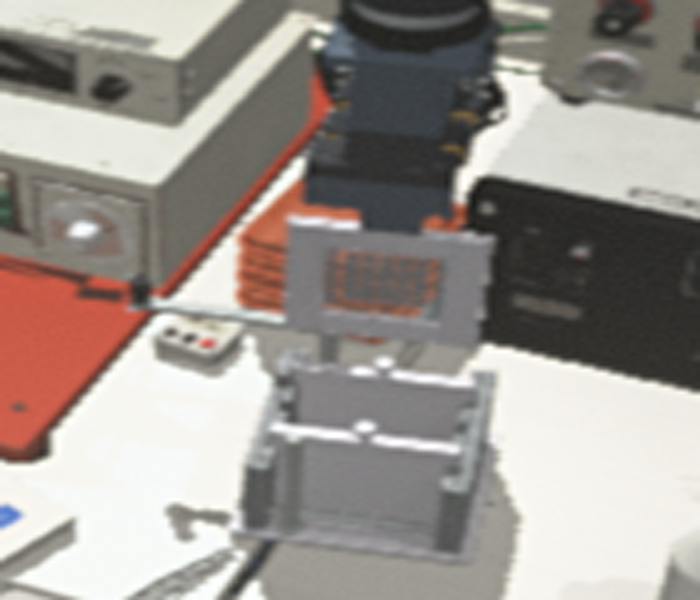

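The holder is out, and both blanking plates with their buttons are still in the rack. Next I back off toward the robot and lean it (+45° about tool z).

```bash
python3 -m handwheel '{"gripper":[1,1,1,1,1],"offset":[[-10,-10,0],[-20,-20,0],[-30,-32,0],[-36,-44,0],[-40,-56,0]],"rot":[[0,0,3],[0,0,7],[0,0,11],[0,0,16],[0,0,21]]}' 40;python3 -c "
from h import *
p,C,s=meas();print(C.round(3),s['force']);X=R.from_euler('z',12.2,degrees=True).as_matrix()@R.from_euler('y',-45,degrees=True).as_matrix()
delta((430,-235,345),X@np.array([[0,1,0],[0,0,-1],[-1,0,0]]).astype(float))"
```

```text
time_s: 11.8
ee_pos: [453.5, -243.1, 340.5]
ee_rot: [89.7, 68.8, 12.0]
force: [-0.4, -0.1, -2.9]
gripper_width: 8.6
[[ 0.353  0.911  0.213]
 [ 0.075  0.199 -0.977]
 [-0.932  0.361  0.002]] [-0.35265889 -0.06133694 -2.92314418]
offset [-11.9, -18.2, -12.9] rot [0.14, 0.03, 23.82]
```

```bash
python3 -m handwheel '{"gripper":[1,1,1,1,1],"offset":[[-3,-4,-3],[-6,-8,-6],[-9,-12,-9],[-12,-18,-13],[-12,-18,-13]],"rot":[[0,0,5],[0,0,10],[0,0,16],[0,0,21],[0,0,24]]}' 40;python3 -m handwheel '{"gripper":[1,1,1,1,1],"offset":[[0,0,0],[0,0,0],[0,0,0],[0,0,0],[0,0,0]],"rot":[[0,0,0],[0,0,0],[0,0,0],[0,0,0],[0,0,0]]}' 40;python3 -c "
from h import *
p,C,s=meas();print(C.round(3),s['force'],s['qpos'].round(1),s['qvel'].round(1))
g=grab_frame('scene')[:,:,::-1]; cv2.imwrite('pics/scene7.png',cv2.resize(g[60:260,250:450],None,fx=3.8,fy=3,interpolation=cv2.INTER_CUBIC))
g=grab_frame('top')[:,:,::-1]; cv2.imwrite('pics/top7.png',g)"
```

```text
time_s: 12.22
ee_pos: [428.2, -233.8, 342.9]
ee_rot: [90.1, 45.0, 12.3]
force: [0.3, 1.5, -3.4]
gripper_width: 8.4
time_s: 12.63
ee_pos: [431.6, -234.9, 344.9]
ee_rot: [89.9, 45.0, 12.3]
force: [0.1, -0.3, -2.9]
gripper_width: 9.0
[[ 0.691  0.691  0.214]
 [ 0.15   0.152 -0.977]
 [-0.707  0.707  0.001]] [ 0.13027625 -0.33046195 -2.88840639] [-56.9  -4.1 111.4  47.7  63.2 -88.2] [ 0.1  0.1  0.5  0.3  0.  -0.2]
```

View pics/scene7.png

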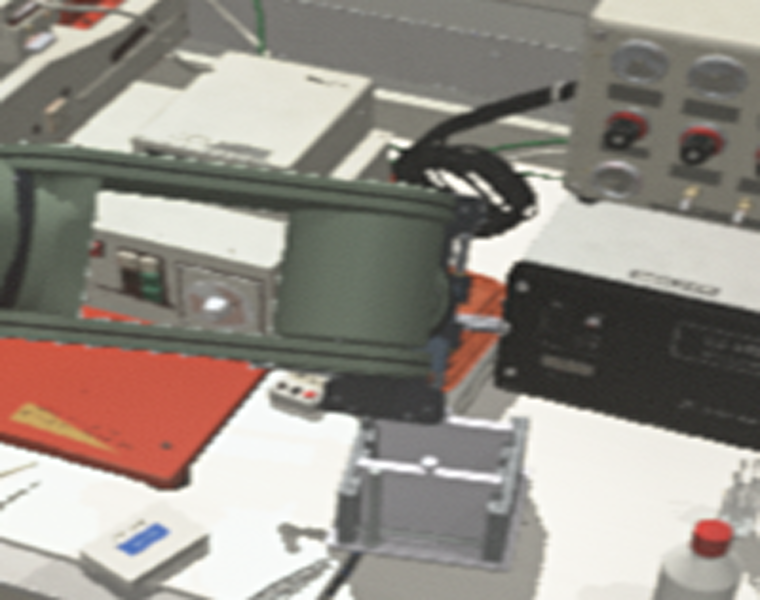

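View pics/top7.png

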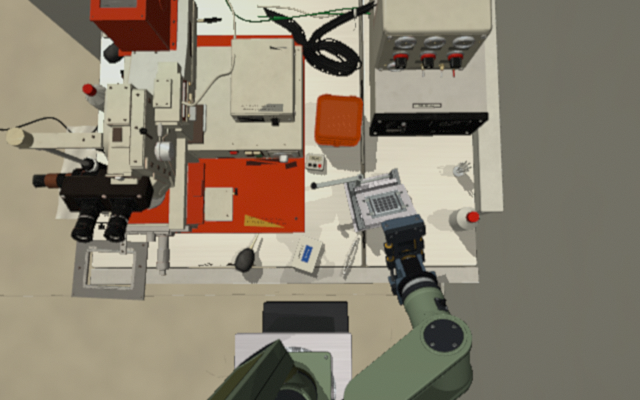

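```bash
python3 -c "
from h import *
g=cv2.imread('pics/top7.png'); cv2.imwrite('pics/top7z.png',cv2.resize(g[160:270,300:430],None,fx=6,fy=5.4,interpolation=cv2.INTER_CUBIC))
p,C,s=meas()
g0=p-19*C[:,0]; # grasp point; holder coordinates along tool x from grasp: bottom at 125-8+...
for d in (12,114):
  for w in(-56,56):
    P=p+C[:,0]*d+C[:,2]*w+C[:,1]*4.5; q=proj('top',P)[0]; print(d,w,P.round(),((q-[300,160])*[6,5.4]).round())"
```

```text
12 -56 [ 431. -178.  339.] [391. 335.]
12 56 [ 455. -287.  339.] [699. 273.]
114 -56 [ 501. -162.  267.] [335. 179.]
114 56 [ 525. -272.  267.] [622. 121.]
```

View pics/top7z.png

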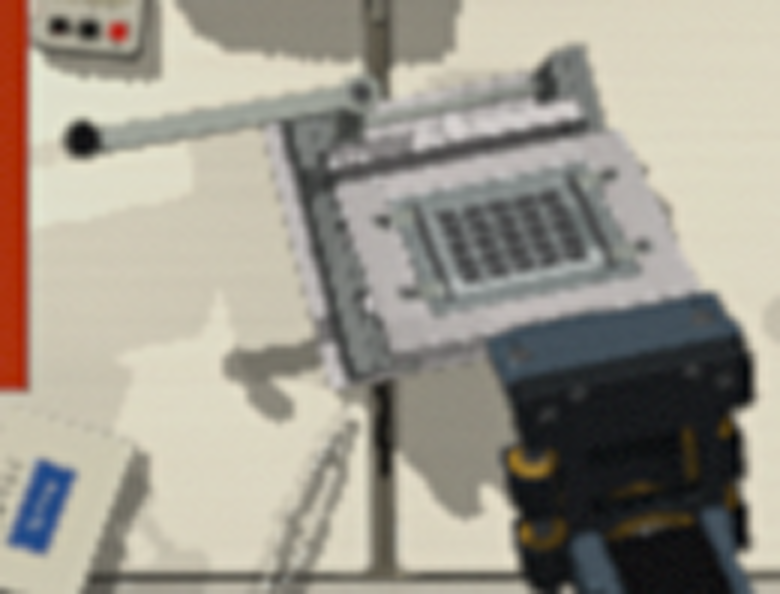

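The top view shows the clip-side glass facing up. The frame corners at zoom px (335,185), (620,130) and (390,355) match the 45° prediction apart from the near-left one, which is about 20 px (some 10 mm) lower. The keeper is still aside. Handing in.

```bash
python3 -c "
from workcell import *
print(job_done()); s=state(); print(s['time_s'],s['ee_pos'],s['ee_rot'],s['gripper_width'],s['force'])"
```

```text
the job is handed in; nothing more can be done
None
the job is handed in; nothing more can be done
```

The job is handed in at about 12.7 s of the 51 s allowed, with the mask holder still held in the gripper at 45° and its mask side up.

**What I did:**
- I gripped the keeper knob lightly and swung the bar about its hinge to the stop. The push-back rose to about 10 N at a knob bearing of about 100–102°.
- I released the knob and gripped the grip tab of the middle-slot holder across its 9 mm thickness with 40 N.
- I drew the holder straight up about 174 mm, then backed it toward the robot and leaned it.

**Last checks:**
- **Pose:** tool pitch was 45.0°, and the arm was at rest. The holder's lower edge works out at about 264 mm above the worktop.
- **Grip:** the opening was 9.0 mm, and the wrist force was about 2.9 N downward, which is just the holder's weight. The largest force I read was about 11 N, during the push on the keeper stop.
- **Camera views:** the clip side with the glass faced up, and the keeper was still aside. Both blanking plates were still in the rack when I looked just after the lift. In the last pictures the holder and arm hide part of the rack, and nothing else looked moved. I set the finger tips about 20 mm above the glass edge and gripped only the tab.

**What disagreed:**
- The two cameras differed by up to about 2 mm on the tab and 3 to 4 mm on the knob and hinge.
- The first rack-yaw estimate, 9.7° from the keeper bar, differed from the 12.2° given by the plates. I used 12.2°.
- In the last top view, three visible frame corners were compared with the 45° prediction. The two lower-edge corners were within about 4 mm, but the third, read by eye, was about 10 mm off.
- State could not be read after hand-in, so I have no measurement from that last second.

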